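# Cull the bent shelf brace from the toolbox and hold it clear

## Task

Three long square steel shelf braces lie side by side in the red toolbox, and one of them is bent. Take hold of the bent one, tilt it so that one end comes up first through the opening between the two end covers (it is longer than the opening), and draw it right out, leaving the two straight braces lying and everything else where it is. Finish while holding the bent brace steady in the gripper, all of it at least 5 cm above the toolbox; do not put it down.

Things in the scene. Friction and masses are not known exactly. Their poses are not given: they have to be found in the camera images.
- toolbox: Shallow red plastic toolbox, fixed, lid off, latches on the front (-x). Outside 230 mm (its x) by 430 (its y) by 56 high; walls and floor 5 thick: inside 220 x 420, floor top 5 above the shelf. Both ends are roofed by rigid covers (see mouth). Origin: centre of the underside, on the shelf; z up, y along its length.
- mouth (a point): Middle of the toolbox's open mouth, 56 mm above the shelf. Open are 200 along the toolbox's y by 220 along its x. Beyond, at either end, a fixed clear-plastic cover with a red edge, 5 thick (from 51 to 56 high, hollow below), reaches from 100 off the middle to the end wall at 210.
- brace_bent: Steel square bar 10 x 10 mm, 0.2 to 0.3 kg: straight leg 200, then a leg of 100 bent 20 degrees sideways, flat, to its +y. One of three lying 60 apart on the toolbox floor, along it, in any order. Origin: underside, on the straight leg 150 from its end and 50 before the bend; x along that leg to the bend (about the toolbox's +y), z up. Balances within 7 of the origin. Both ends lie under the covers.
- straight_end (a point): Centre of the end face of the bent brace's straight leg, 150 mm from the brace's origin along its -x, 5 above its underside.
- bent_end (a point): Centre of the end face of the bent brace's short bent leg: 144 mm along its x and 34 along its y from its origin, 5 above its underside.
- brace_a: A straight steel brace, square bar 10 x 10 x 300 mm. One of three lying 60 apart on the toolbox floor, along it, in any order. Origin: middle of the underside; x along the bar. To be left lying.
- brace_b: The other straight steel brace, square bar 10 x 10 x 300 mm. One of three lying 60 apart on the toolbox floor, along it, in any order. Origin: middle of the underside; x along the bar. To be left lying.
- lamp: Grey battery lamp with a toggle switch, 90 x 80 x 152 mm high, standing left on the shelf; leave alone. Origin: centre of the underside.
- tape: Roll of packing tape lying flat, 100 mm across, 48 high, left on the shelf; leave alone. Origin: centre of the underside.
- screwdriver: Chrome screwdriver, 200 mm long, lying right on the shelf; leave alone. x along it.
- funnel: Small white plastic funnel standing mouth down, 90 mm across, 85 high, right on the shelf; leave alone. Origin: centre of the underside.
- jar: Glass jar with steel cap, 64 mm across, 85 high, beyond the toolbox; leave alone. Origin: centre of the underside.
- can: Spray can, 56 mm across, 140 high, beyond the toolbox; leave alone. Origin: centre of the underside.

How it is judged:
By the outcome, as a careful person would: the job done as asked, in the order asked, and still so for the second after the job is handed in, while the arm keeps its last pose, push and grip.
It also fails if it takes over 40 s, if anything falls off the work surface, if the arm or the gripper's body presses on something with over 40 N, if the wrist force passes 120 N, or if a joint passes its speed limit or range.

## Robot

A 6-joint arm with a two-finger parallel gripper is mounted at the origin on the work surface. World frame = base frame: x ahead of the robot, y to its left, z up, the work surface at z = 0. Lengths are in m, angles in rad, forces in N, time in s.
With the tool pointing down it reaches from about 0.375 to 0.825 m from the base axis. Payload 5.5 kg.
Tool frame: the origin (TCP) lies at the very end of the fingers, on their centre line; the grasp point (between the pads) lies robot.tcp_to_grasp behind it (robot.tcp_to_grasp is the distance from the TCP to the grasp point, in m); y points along the fingers, z is the direction in which the jaws open and shut, and the axes are right-handed (so a half turn about y gives the same grasp; the last joint's range is limited). The gripper opens to 85 mm and grips with 20 to 120 N. Pads are 22 mm wide; open, the fingers measure 114 mm over their backs; the gripper's body (76 mm by 85 mm) begins 54 mm behind the grasp point. The pads swing forward as they close: fully open they stand 13 mm farther back than shut.
Start: joints at [-1.146, 0.314, -0.047, 1.21, 0, 1.571], TCP at [0.247, -0.547, 0.231] pointing down, gripper open.
Joint ranges: [-2.67, 2.67], [-0.69, 1.73], [-1.03, 1.25], [-2.08, 2.16], [-1.42, 1.45], [-3.14, 3.14]. Speed limits (rad/s): [2.39, 2.39, 3.01, 3.14, 3.14, 3.14].

## Interface

Orientations are given as a unit quaternion [x, y, z, w].
In Python, from workcell import readout, eyes, robot, silhouettes gives the robot as it stands.
- The arm moves only by the shell command python3 -m jog 'ROWS' [OPENING] [FORCE]. ROWS is a JSON object of lists of equal length, an entry for each row: "slide": the shift along the world's x, y, z in units of 500 mm (1.0 is 500 mm), a list of three; "twist": the turn, a rotation vector about the world's x, y, z in units of 0.5 rad (1.0 is 0.5 rad), a list of three. In form: {"slide": [[tx, ty, tz], ...], "twist": [[ax, ay, az], ...]}. A call has 1 to 5 rows; each row is the pose to reach, as a shift and turn from the pose measured when the call began; what a row does not reach only later rows make up. A row lasts 1/10 s, in which the tool goes at most 50 mm and 8.59 degrees, less where a joint would pass 70% of its speed; a pose out of reach is approached as far as the arm can. A call with a number of a shift or a turn outside -1 to 1 is refused whole. A call with a gripper value outside its range is refused whole. OPENING is the gripper command: -1 is fully open, 1 is shut, values between are in proportion, set as the call begins (- or left out, the last holds). The fingers move at their own pace and stop on an object; FORCE is the grip in N (left out, the last holds). Time passes only in rows, so rows that repeat a pose let the fingers close. It gives the time, the measured TCP pose, the force and the opening at its end, in the units of the state.
- readout.get_obs(): the state, without advancing time (a new reading comes with each control period).
- eyes.grab_frame(name): name is "scene" or "top" or "wrist"; returns the picture (384x512x3 uint8, red, green, blue); there is no depth.
- eyes.calibration(name): a dict with "mtx" (3x3 intrinsics, pixels), "k1" (the pictures are not rectified: a ray, as slopes to the right and down, at radius r is drawn at 1 + k1 r^2 times it, then the intrinsics apply), "R" (3x3) and "t" (3): a world point X has camera coordinates R X + t; the wrist camera has in their place "tool_from_camera" (4x4, takes a point from camera to tool coordinates, whose origin is the TCP and whose axes are the tool frame's). Camera axes: x right, y down, z forward; pixel columns grow to the right and rows downward; lengths in m; the calibration is good to about 2 mm. A picture is of the moment at which its call begins: read the wrist's pose just before it. calibration takes no time and is no camera call.
- robot.sign_off(): hands the job in, once; it reports no verdict.
Trained networks look in the newest picture that a camera, given by its name, has taken for a name from the list of things; names that differ only in an ending like _2 or _b are one class to them, and where a whole thing is asked for, a point or a joint stands for the part that bears it (a point fixed in the world has none). Each returns a list of dicts, best first, with "p" (0 to 1); they miss things now and then, are a little off and sometimes report something else, mostly with a low value. They report only what shows in the picture. A call takes as long as a camera call.
- silhouettes(camera, thing): "pixels" (384x512 bool, what is visible of it) and "extent" ([centre column, centre row, width, height] in pixels, round what is visible of it).
The state is a dict: "t": time; "joints": joint angles; "joint_vel": joint speeds; "tau": joint torques, N m; "eef_pos": TCP position; "eef_rot": TCP orientation; "force": force on the tool from outside, world axes, zero at the start; "torque": the same for the moment, N m; "grip_width": finger opening in m.
Only numpy, scipy, OpenCV 4.12 (cv2) and the standard library are available. Lean on these libraries where they do the work, as an engineer would, in place of code of your own. Each camera call takes 0.05 s, during which the arm holds its last target.

## Working session

There is one attempt and no reset: what is moved stays moved. The work goes in short steps, Python scripts to look and compute and a shell command to move; the robot and the scene stay as the last step left them, time stands still between calls to the robot, and variables do not carry over. Pictures are saved under pics/ and viewed, and the job is handed in when it is done.

```bash
mkdir -p pics; ls; cat > h.py <<'E'
import numpy as np, cv2
from workcell import readout, eyes, robot, silhouettes
def save(n,name):
    im=eyes.grab_frame(n); cv2.imwrite('pics/'+name,im[:,:,::-1]); return im
E
python3 - <<'E'
from h import *
o=readout.get_obs()
for k,v in o.items(): print(k,np.round(v,4))
print(robot.tcp_to_grasp)
save('top','top0.png'); save('scene','scene0.png')
for c in ('top','scene'):
    k=eyes.calibration(c); print(c,k)
print(eyes.calibration('wrist'))
E
```

```text
pics
t 0.0
joints [-1.146   0.3143 -0.0481  1.2102 -0.      1.5708]
joint_vel [-0.0002  0.0005  0.0002  0.0002 -0.      0.0013]
tau [ 9.00000e-04 -5.39596e+01  3.39747e+01  1.90000e-02 -1.00000e-04
 -0.00000e+00]
eef_pos [ 0.247  -0.5461  0.2304]
eef_rot [-0.1492  0.6918 -0.6906  0.1489]
force [-0.8848  1.0544 -0.5353]
torque [ 0.0119  0.0172 -0.0134]
grip_width 0.0855
0.0187
top {'mtx': array([[441.97946331,   0.        , 246.81956613],
       [  0.        , 441.97946331, 188.87458811],
       [  0.        ,   0.        ,   1.        ]]), 'k1': -0.1564240148685226, 'R': array([[-0.00361583, -0.99992223, -0.01193581],
       [-0.98371453,  0.00570163, -0.17964748],
       [ 0.17970157,  0.01109186, -0.98365864]]), 't': array([0.03099813, 0.57048891, 1.36460222])}
scene {'mtx': array([[347.03254395,   0.        , 256.70175739],
       [  0.        , 347.03254395, 194.74330975],
       [  0.        ,   0.        ,   1.        ]]), 'k1': -0.010607984480769163, 'R': array([[-0.54686407,  0.83716979,  0.00929706],
       [ 0.71645602,  0.4736979 , -0.51215336],
       [-0.43316332, -0.27341733, -0.8588437 ]]), 't': array([ 0.32000096, -0.39496741,  1.39745458])}
{'mtx': array([[276.40629332,   0.        , 254.5700608 ],
       [  0.        , 276.40629332, 189.82910074],
       [  0.        ,   0.        ,   1.        ]]), 'k1': -0.043721950749952054, 'tool_from_camera': array([[-6.72888725e-05,  9.49056293e-01,  3.15106568e-01,
        -8.08444599e-02],
       [ 1.25063041e-04, -3.15106558e-01,  9.49056290e-01,
        -1.42351830e-01],
       [ 9.99999990e-01,  1.03269113e-04, -9.74887011e-05,
         1.78444000e-05],
       [ 0.00000000e+00,  0.00000000e+00,  0.00000000e+00,
         1.00000000e+00]])}
```

View pics/top0.png

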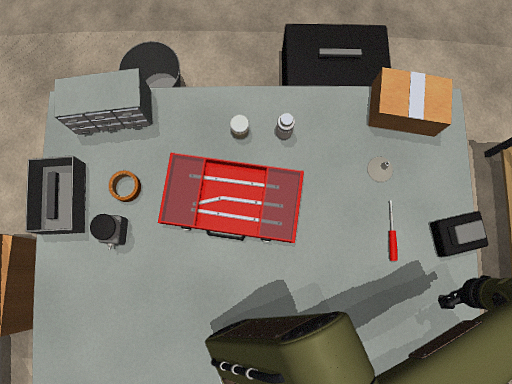

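View pics/scene0.png

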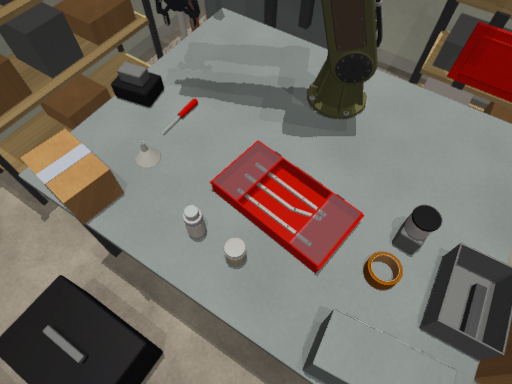

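```bash
cat >> h.py <<'E'
def ray(cam,uv):
    k=eyes.calibration(cam); K=k['mtx']; 
    d=np.array([(uv[0]-K[0,2])/K[0,0],(uv[1]-K[1,2])/K[1,1]])
    s=d.copy()
    for _ in range(20): s=d/(1+k['k1']*(s@s))
    return s
def onplane(cam,uv,z,pose=None):
    k=eyes.calibration(cam); s=ray(cam,uv); dc=np.array([s[0],s[1],1])
    if cam=='wrist':
        from scipy.spatial.transform import Rotation as Ro
        T=k['tool_from_camera']; Rt=Ro.from_quat(pose['eef_rot']).as_matrix()
        c=Rt@T[:3,3]+pose['eef_pos']; d=Rt@T[:3,:3]@dc
    else:
        c=-k['R'].T@k['t']; d=k['R'].T@dc
    return c+d*(z-c[2])/d[2]
def tri(c1,uv1,p1,c2,uv2,p2):
    A=[];B=[]
    a0=onplane(c1,uv1,0,p1);a1=onplane(c1,uv1,.3,p1);b0=onplane(c2,uv2,0,p2);b1=onplane(c2,uv2,.3,p2)
    u=a1-a0;v=b1-b0
    s=np.linalg.lstsq(np.c_[u,-v],b0-a0,rcond=None)[0]
    P=a0+s[0]*u;Q=b0+s[1]*v
    return (P+Q)/2,np.linalg.norm(P-Q)
E
python3 - <<'E'
from h import *
for c,box in (('top',(150,145,160,105)),('scene',(205,135,165,135))):
    im=eyes.grab_frame(c)
    x,y,w,h=box
    cr=im[y:y+h,x:x+w]; s=min(800//w,600//h)
    cv2.imwrite(f'pics/{c}_z.png',cv2.resize(cr,None,fx=s,fy=s,interpolation=cv2.INTER_CUBIC)[:,:,::-1]); print(c,s)
    for th in ('brace_bent','brace_a','toolbox'):
        for d in silhouettes(c,th): print(c,th,round(d['p'],2),np.round(d['extent'],1),d['pixels'].sum())
E
```

```text
top 5
top brace_bent 0.65 [229.6 200.5  53.6  10.4] 211
top brace_a 0.78 [232.4 181.3  62.2   7.2] 241
top brace_a 0.63 [230.9 216.6  54.5  10.6] 191
top brace_a 0.39 [392.2 231.8   7.9  57.1] 189
top toolbox 0.85 [232.6 198.2 142.6  89.5] 9261
top toolbox 0.5 [239.4 127.9  17.9  22.8] 393
scene 4
scene brace_bent 0.52 [284.5 200.1  57.2  34.9] 264
scene brace_a 0.55 [271.6 212.9  54.7  42. ] 248
scene brace_a 0.48 [296.6 191.2  50.   36.2] 255
scene toolbox 0.81 [285.4 205.7 153.6 132.3] 9432
scene toolbox 0.5 [236.9 253.2  23.9  30. ] 526
```

View pics/top_z.png

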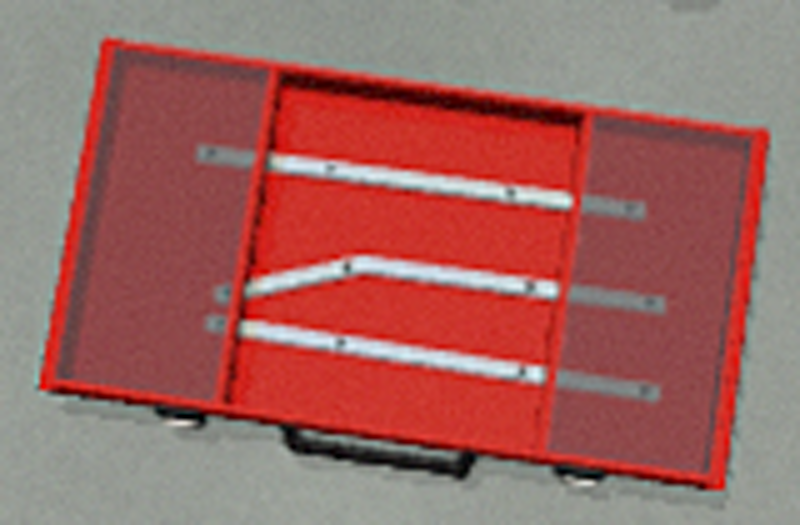

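View pics/scene_z.png

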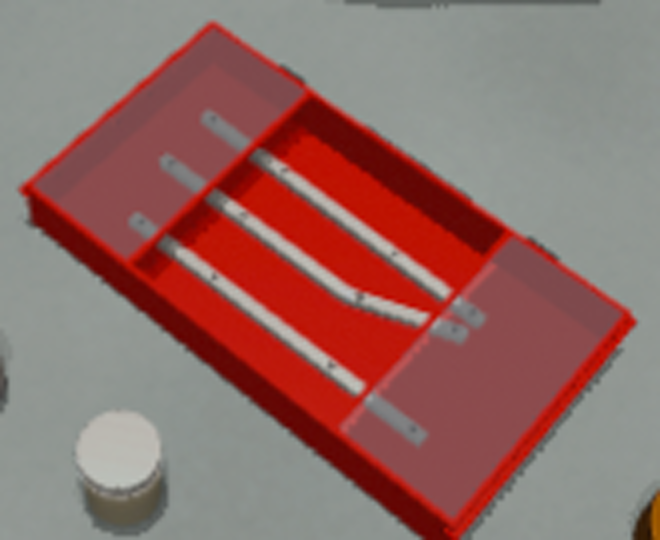

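```bash
python3 - <<'E'
from h import *
T=lambda p:np.array(p)/5+[150-.4,145-.4]
S=lambda p:np.array(p)/4+[205-.4,135-.4]
for n,a,b in [('bend',(352,265),(352,298)),('send',(664,304),(163,159)),('bentend',(220,294),(465,334)),('hole_s',(530,287),(243,214)),
  ('nearbrace r',(522,371),(283,170)),('nearbrace l',(340,343),(394,254)),('far r',(511,193),(214,276)),('far l',(330,168),(331,365)),('corner FL',(107,41),(445,545)),('FR',(768,132),(25,190)),('NR',(722,488),(212,24)),('NL',(42,388),(633,318))]:
    z=.056 if n[0] in'cFN' and n[0]!='n' else .015
    print(n,tri('top',T(a),None,'scene',S(b),None),onplane('top',T(a),z)[:2],onplane('scene',S(b),z)[:2])
E
```

```text
bend (array([0.54937701, 0.11581633, 0.01386753]), np.float64(0.002436716864563738)) [0.54875847 0.11687216] [0.55041223 0.11489649]
send (array([ 0.52199996, -0.08752939,  0.01383538]), np.float64(0.00020623059882382813)) [ 0.52178714 -0.08735447] [ 0.52267893 -0.0871654 ]
bentend (array([0.52952939, 0.20481745, 0.01497477]), np.float64(0.002491426128268364)) [0.5299024  0.20362244] [0.52909769 0.20598872]
hole_s (array([5.33138831e-01, 1.45734940e-04, 1.77718584e-02]), np.float64(9.055408072609324e-05)) [5.33541930e-01 1.63123363e-04] [ 0.53165122 -0.00075105]
nearbrace r (array([0.4780131 , 0.00546291, 0.01886246]), np.float64(0.0006525996107766587)) [0.47832356 0.00574507] [0.47581397 0.00398569]
nearbrace l (array([0.49708792, 0.12382787, 0.01716409]), np.float64(0.0008129395208614544)) [0.49722303 0.12437917] [0.49598251 0.12305522]
far r (array([0.59578248, 0.01219851, 0.0176652 ]), np.float64(0.00010011963078655825)) [0.59628384 0.01224354] [0.59452568 0.01136311]
far l (array([0.61296073, 0.13170359, 0.01919015]), np.float64(0.00023614305929995835)) [0.61387543 0.13194297] [0.61098416 0.13108597]
corner FL (array([0.69731975, 0.27721597, 0.03593543]), np.float64(0.004834675250500565)) [0.69120207 0.27574152] [0.70580658 0.27549031]
FR (array([ 0.6282375 , -0.15276995,  0.04733907]), np.float64(0.004349961703941996)) [ 0.62738221 -0.15367351] [ 0.63144107 -0.14653928]
NR (array([ 0.39924081, -0.11910388,  0.04793617]), np.float64(0.0015117383750736127)) [ 0.39907671 -0.11903075] [ 0.4046434  -0.11481024]
NL (array([0.46445394, 0.31190668, 0.05038373]), np.float64(0.0013044715772066425)) [0.46369839 0.31134248] [0.46825701 0.31122717]
```

```bash
cat >> h.py <<'E'
from scipy.spatial.transform import Rotation as Ro
def goal(pos,ang,tilt=0,flip=None):
    """ang: brace dir angle from +Y toward +X (rad); tilt: +y end up. prints slide/twist"""
    o=readout.get_obs(); R0=Ro.from_quat(o['eef_rot'])
    u=np.array([np.sin(ang),np.cos(ang),0]); n=np.array([np.cos(ang),-np.sin(ang),0])  # n x? u x z = n
    best=None
    for s in (1,-1):
        z=s*n; y=np.array([0,0,-1.]); x=np.cross(y,z)
        R=Ro.from_rotvec(n*tilt)*Ro.from_matrix(np.c_[x,y,z])
        rv=(R*R0.inv()).as_rotvec()
        if best is None or np.linalg.norm(rv)<np.linalg.norm(best): best=rv
    print('slide',np.round((np.array(pos)-o['eef_pos'])/.5,3),'twist',np.round(best/.5,3))
    return o
E
python3 - <<'E'
from h import *
goal([0.50,0.055,0.23],np.radians(7.8))
goal([0.543,0.061,0.23],np.radians(7.8))
E
```

```text
slide [ 0.505  1.203 -0.003] twist [-0.   -0.    2.02]
slide [ 0.591  1.215 -0.003] twist [-0.   -0.    2.02]
```

```bash
python3 -m jog '{"slide": [[0.2,0.4,0],[0.2,0.4,0],[0.2,0.4,0],[0.3,0.6,0],[0.3,0.6,0]], "twist": [[0,0,0.3],[0,0,0.5],[0,0,0.7],[0,0,0.9],[0,0,0.9]]}' 0.06 60
python3 -m jog '{"slide": [[0.3,0.6,0],[0.3,0.6,0],[0.3,0.6,0],[0.3,0.6,0],[0.3,0.6,0]], "twist": [[0,0,0.3],[0,0,0.6],[0,0,0.9],[0,0,0.9],[0,0,0.9]]}'
python3 - <<'E'
from h import *
goal([0.543,0.061,0.20],np.radians(7.8))
E
```

```text
t: 1.0
eef_pos: [0.3596, -0.3213, 0.2315]
eef_rot: [0.3, -0.64, 0.64, -0.3]
force: [1.1, -0.0, -0.3]
grip_width: 0.04
t: 1.5
eef_pos: [0.4714, -0.0974, 0.2318]
eef_rot: [0.435, -0.557, 0.558, -0.436]
force: [1.1, -0.1, -0.2]
grip_width: 0.0401
slide [ 0.143  0.317 -0.064] twist [0.    0.003 0.216]
```

```bash
python3 -m jog '{"slide": [[0.143,0.317,-0.064],[0.143,0.317,-0.064],[0.143,0.317,-0.064],[0.143,0.317,-0.064],[0.143,0.317,-0.064]], "twist": [[0,0,0.216],[0,0,0.216],[0,0,0.216],[0,0,0.216],[0,0,0.216]]}'
python3 - <<'E'
from h import *
o=readout.get_obs(); im=save('wrist','w1.png'); print(o['eef_pos'],o['eef_rot'],o['joints'])
for th in ('brace_bent','brace_a'):
    for d in silhouettes('wrist',th): print(th,round(d['p'],2),np.round(d['extent'],1),d['pixels'].sum())
cv2.imwrite('pics/w1b.png',cv2.resize(im,(800,600),interpolation=cv2.INTER_CUBIC)[:,:,::-1])
E
```

```text
t: 2.0
eef_pos: [0.5436, 0.0644, 0.1988]
eef_rot: [0.466, -0.532, 0.532, -0.466]
force: [0.5, 0.2, -0.7]
grip_width: 0.04
[0.54364512 0.06438321 0.19883694] [ 0.4655557  -0.53170445  0.53190818 -0.46649969] [ 1.17566266e-01  2.29321304e-01 -2.33159919e-01  1.10705164e+00
  5.18539325e-04  1.82001525e+00]
brace_bent 0.95 [244.  153.6  31.6 178.3] 1517
brace_a 0.68 [210.1 144.9  14.5 172.1] 1691
brace_a 0.62 [303.4 147.6  19.5 168.4] 1651
```

View pics/w1b.png

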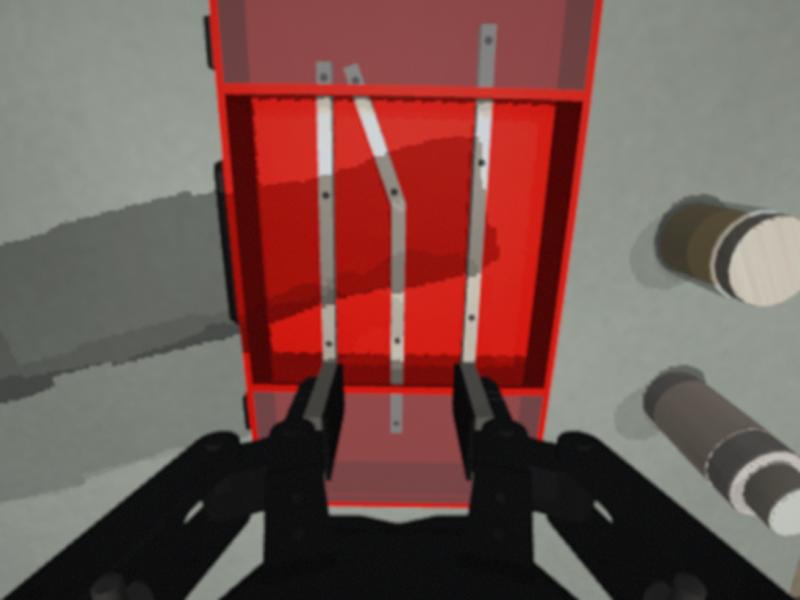

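```bash
python3 - <<'E'
from h import *
o=readout.get_obs()
c=lambda p:np.array(p)*.64-.18
T=lambda p:np.array(p)/5+[150-.4,145-.4]
for n,p,z in [('bend',(399,203),.015),('send',(397,433),.015),('mid',(397.5,300),.015),('hole',(397,340),.015),('bentend',(352,68),.015),
 ('coverS l',(250,391),.056),('coverS r',(547,391),.056),('coverN l',(222,91),.056),('coverN r',(587,97),.056)]:
    print(n,np.round(onplane('wrist',c(p),z,o),4))
print(tri('wrist',c((397,340)),o,'top',T((530,287)),None),tri('wrist',c((397,192)),o,'top',T((348,268)),None),tri('wrist',c((397,433)),o,'top',T((664,304)),None))
E
```

```text
bend [0.5495 0.1061 0.015 ]
send [ 0.5204 -0.094   0.015 ]
mid [0.538  0.0306 0.015 ]
hole [ 0.5329 -0.0039  0.015 ]
bentend [0.53   0.2014 0.015 ]
coverS l [ 0.4192 -0.0126  0.056 ]
coverS r [ 0.6424 -0.0433  0.056 ]
coverN l [0.4519 0.1928 0.056 ]
coverN r [0.6734 0.1592 0.056 ]
(array([ 5.32847518e-01, -2.73559014e-05,  2.31057786e-02]), np.float64(0.0011844295975441917)) (array([0.54743539, 0.11693367, 0.02226526]), np.float64(0.005432228116829886)) (array([ 0.52091705, -0.08687754,  0.02459916]), np.float64(0.0010787256245907556))
```

```bash
python3 -m jog '{"slide": [[-0.001,0,-0.08],[-0.001,0,-0.18],[-0.001,0,-0.28],[-0.001,0,-0.34],[-0.001,0,-0.34]], "twist": [[0,0,-0.01],[0,0,-0.01],[0,0,-0.01],[0,0,-0.01],[0,0,-0.01]]}'
python3 - <<'E'
from h import *
o=goal([0.543,0.064,0.007],np.radians(8.1))
im=save('wrist','w2.png');cv2.imwrite('pics/w2b.png',cv2.resize(im,(800,600),interpolation=cv2.INTER_CUBIC)[:,:,::-1])
E
```

```text
t: 2.65
eef_pos: [0.5377, 0.0587, 0.0262]
eef_rot: [-0.465, 0.536, -0.534, 0.461]
force: [-1.1, -0.8, 0.1]
grip_width: 0.0398
slide [ 0.011  0.011 -0.038] twist [ 0.004 -0.013  0.004]
```

View pics/w2b.png

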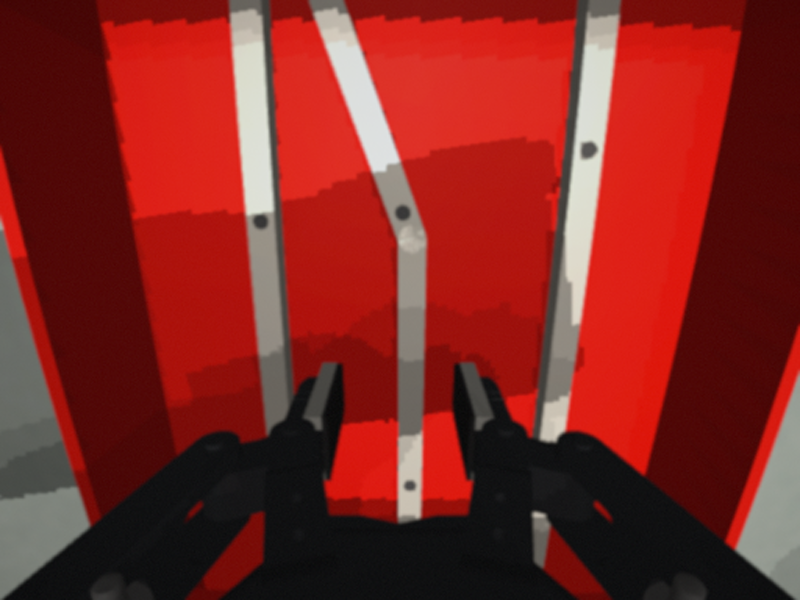

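```bash
python3 -m jog '{"slide": [[0.011,0.008,0],[0.011,0.008,-0.02],[0.011,0.008,-0.037],[0.011,0.008,-0.037]], "twist": [[0,-0.013,0],[0,-0.013,0],[0,-0.013,0],[0,-0.013,0]]}'
python3 - <<'E'
from h import *
o=goal([0.543,0.064,0.007],np.radians(8.1)); print(o['eef_pos'])
im=save('wrist','w3.png');cv2.imwrite('pics/w3b.png',cv2.resize(im,(800,600),interpolation=cv2.INTER_CUBIC)[:,:,::-1])
E
```

```text
t: 3.1
eef_pos: [0.545, 0.0631, 0.0098]
eef_rot: [0.462, -0.533, 0.536, -0.463]
force: [0.2, -0.5, -0.2]
grip_width: 0.04
slide [-0.004  0.002 -0.006] twist [0.003 0.006 0.003]
[0.54495533 0.06310095 0.00982195]
```

View pics/w3b.png

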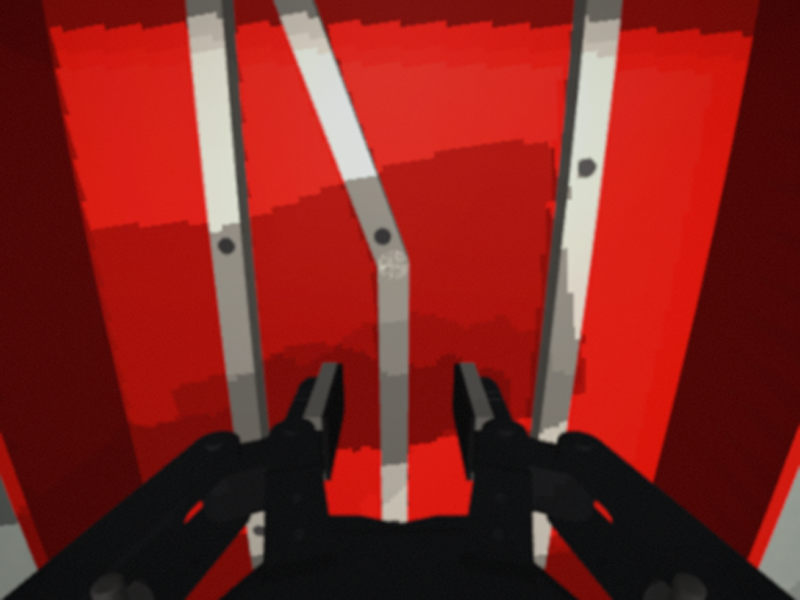

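```bash
python3 -m jog '{"slide": [[-0.003,0,-0.005],[-0.003,0,-0.005]], "twist": [[0,0.006,0],[0,0.006,0]]}'
python3 -m jog '{"slide": [[0,0,0],[0,0,0],[0,0,0],[0,0,0],[0,0,0]], "twist": [[0,0,0],[0,0,0],[0,0,0],[0,0,0],[0,0,0]]}' 1 100
python3 - <<'E'
from h import *
o=goal([0.543,0.064,0.007],np.radians(8.1)); print(o['eef_pos'])
E
```

```text
t: 3.35
eef_pos: [0.5432, 0.0632, 0.0075]
eef_rot: [0.463, -0.534, 0.535, -0.463]
force: [0.0, 0.4, -1.2]
grip_width: 0.0404
t: 3.85
eef_pos: [0.5434, 0.0632, 0.0079]
eef_rot: [0.463, -0.534, 0.535, -0.463]
force: [-1.1, -0.6, 6.2]
grip_width: 0.0059
slide [-0.001  0.002 -0.002] twist [ 0.003 -0.     0.003]
[0.5433768  0.06320052 0.00789881]
```

```bash
python3 - <<'E'
from h import *
im=save('wrist','w4.png');cv2.imwrite('pics/w4b.png',cv2.resize(im,(800,600),interpolation=cv2.INTER_CUBIC)[:,:,::-1])
print(readout.get_obs()['grip_width'],readout.get_obs()['force'])
E
```

```text
0.006333885689547274 [-2.18228516  0.13375821  5.4281339 ]
```

View pics/w4b.png

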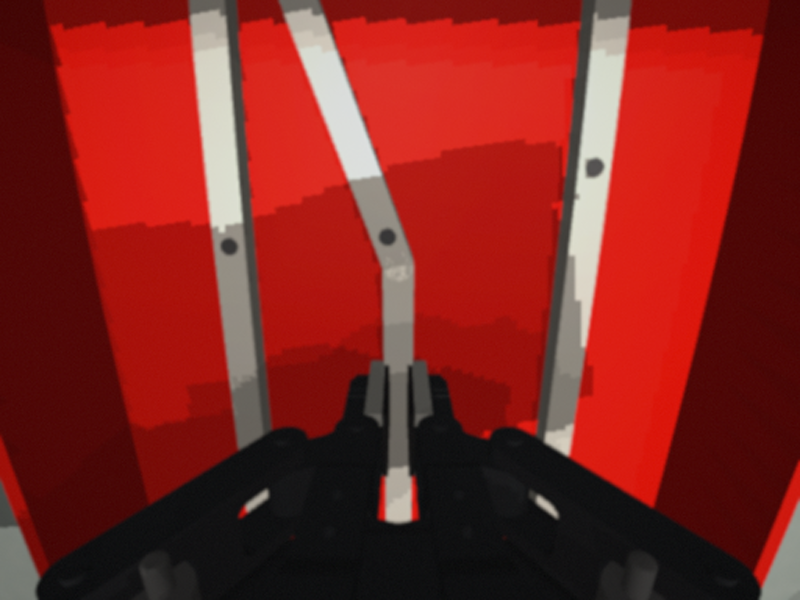

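```bash
python3 -m jog '{"slide": [[0,0,0.008],[0,0,0.016],[0,0,0.016]], "twist": [[0,0,0],[0,0,0],[0,0,0]]}' 1 120
python3 - <<'E'
from h import *
im=save('wrist','w5.png');cv2.imwrite('pics/w5b.png',cv2.resize(im,(800,600),interpolation=cv2.INTER_CUBIC)[:,:,::-1])
o=readout.get_obs();print(o['grip_width'],o['force'],o['torque'])
E
```

```text
t: 4.2
eef_pos: [0.5436, 0.0632, 0.0162]
eef_rot: [0.463, -0.534, 0.535, -0.463]
force: [-0.1, 0.8, -2.8]
grip_width: 0.0053
0.005305965872449203 [-0.41288986  0.39439635 -1.80031685] [-0.00425896 -0.00485476  0.0058544 ]
```

View pics/w5b.png

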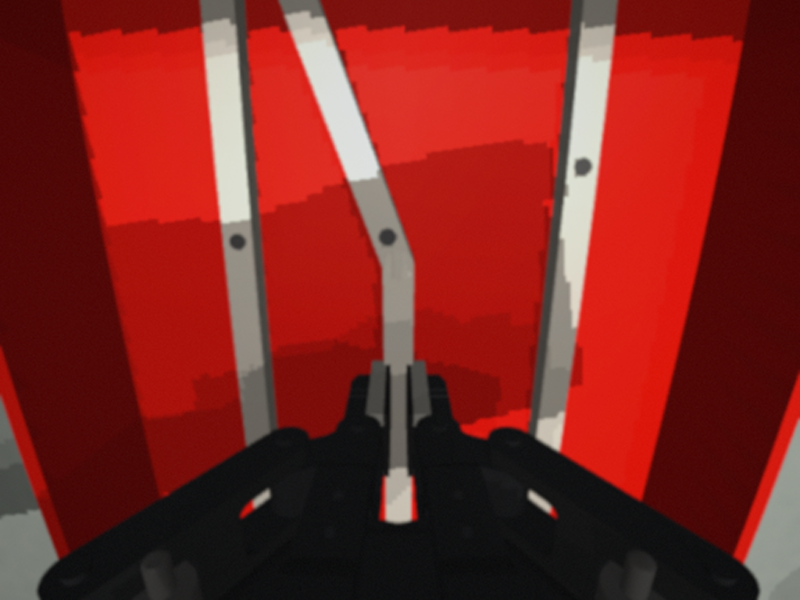

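```bash
python3 -m jog '{"slide": [[-0.003,-0.02,0],[-0.006,-0.04,0],[-0.008,-0.058,0],[-0.008,-0.058,0]], "twist": [[0,0,0],[0,0,0],[0,0,0],[0,0,0]]}'
python3 - <<'E'
from h import *
im=save('top','t5.png')[145:250,150:310];cv2.imwrite('pics/t5b.png',cv2.resize(im,None,fx=5,fy=5,interpolation=cv2.INTER_CUBIC)[:,:,::-1])
im=save('scene','s5.png')[105:270,195:370];cv2.imwrite('pics/s5b.png',cv2.resize(im,None,fx=3.5,fy=3.5,interpolation=cv2.INTER_CUBIC)[:,:,::-1])
o=readout.get_obs();print(o['grip_width'],o['force'],o['torque'])
E
```

```text
t: 4.65
eef_pos: [0.539, 0.0326, 0.0158]
eef_rot: [0.463, -0.534, 0.535, -0.462]
force: [0.2, -0.4, -2.9]
grip_width: 0.0053
0.005302125747584384 [ 0.6159486   1.57573247 -2.45064981] [-0.01197071 -0.02049093  0.05928559]
```

View pics/t5b.png

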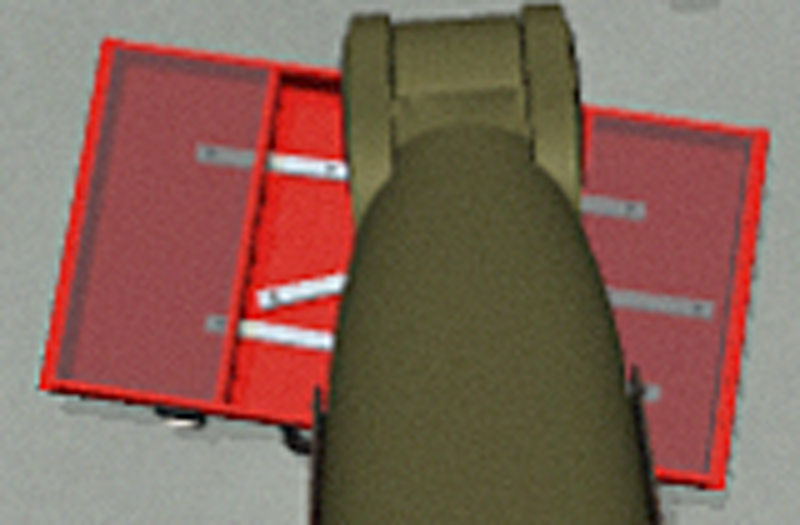

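View pics/s5b.png

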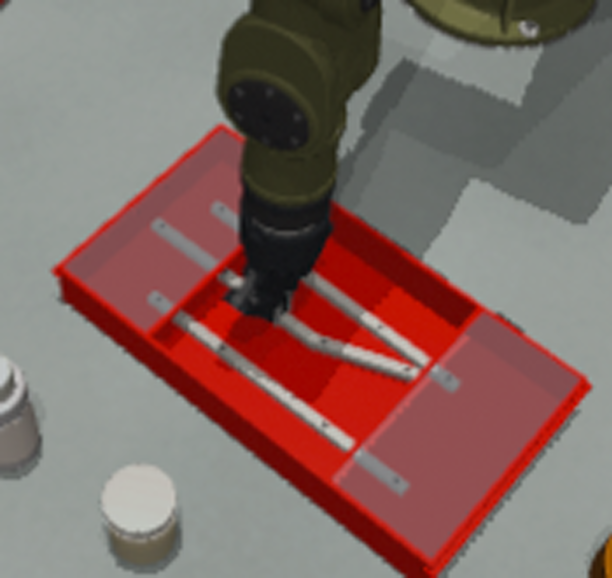

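```bash
python3 -m jog '{"slide": [[0,0,0.015],[0,0,0.03],[0,0,0.046],[0,0,0.062],[0,0,0.062]], "twist": [[0.12,-0.017,0],[0.24,-0.034,0],[0.36,-0.051,0],[0.484,-0.069,0],[0.484,-0.069,0]]}'
python3 - <<'E'
from h import *
im=save('top','t6.png')[145:250,150:310];cv2.imwrite('pics/t6b.png',cv2.resize(im,None,fx=5,fy=5,interpolation=cv2.INTER_CUBIC)[:,:,::-1])
im=save('scene','s6.png')[105:270,195:370];cv2.imwrite('pics/s6b.png',cv2.resize(im,None,fx=3.5,fy=3.5,interpolation=cv2.INTER_CUBIC)[:,:,::-1])
o=goal([0.543,0.064,0.007],np.radians(8.1),np.radians(14));print(o['eef_pos'],o['grip_width'],o['force'],o['torque'])
E
```

```text
t: 5.25
eef_pos: [0.54, 0.0324, 0.0476]
eef_rot: [-0.394, 0.587, -0.475, 0.524]
force: [0.9, -0.1, -2.0]
grip_width: 0.0057
slide [ 0.007  0.061 -0.08 ] twist [ 0.005 -0.001  0.007]
[0.53950529 0.03338238 0.04684675] 0.0054036759714940355 [ 0.56714726  0.3436615  -3.61591771] [-0.35323993  0.01319373  0.01617633]
```

View pics/s6b.png

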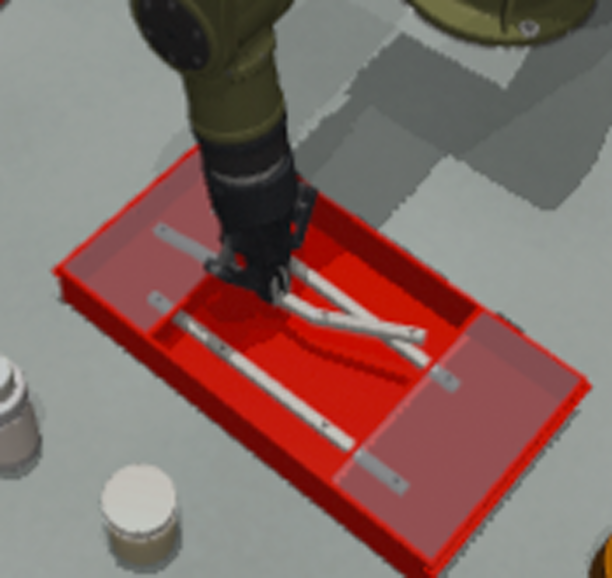

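View pics/t6b.png

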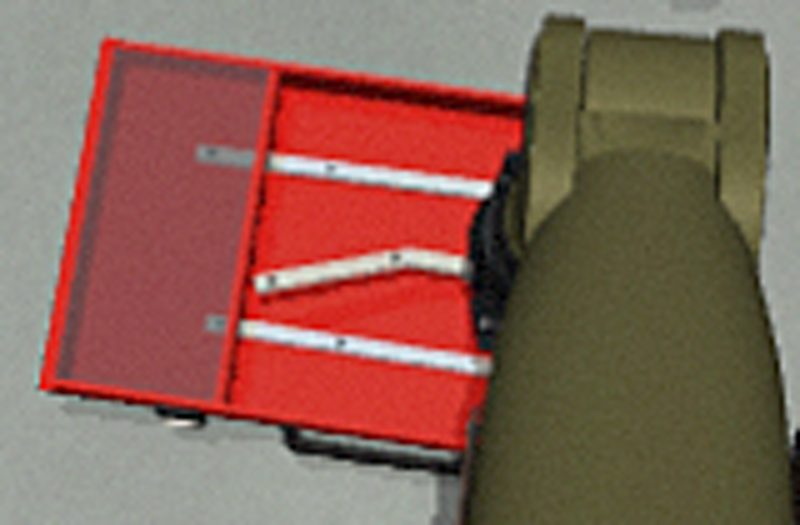

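```bash
python3 - <<'E'
from h import *
T=lambda p:np.array(p)/5+[150-.4,145-.4]
S=lambda p:np.array(p)/3.5+[195-.4,105-.4]
print(tri('top',T((262,284)),None,'scene',S((422,333)),None),tri('top',T((400,256)),None,'scene',S((320,317)),None))
E
```

```text
(array([0.52452387, 0.16869384, 0.08959634]), np.float64(0.002549574649147489)) (array([0.54597023, 0.0827632 , 0.06653218]), np.float64(8.243809655080423e-05))
```

```bash
python3 -m jog '{"slide": [[0.005,0.035,0.010],[0.013,0.092,0.024],[0.020,0.138,0.036],[0.026,0.184,0.047],[0.026,0.184,0.047]], "twist": [[0,0,0],[0,0,0],[0,0,0],[0,0,0],[0,0,0]]}'
python3 - <<'E'
from h import *
im=save('top','t7.png')[145:250,150:310];cv2.imwrite('pics/t7b.png',cv2.resize(im,None,fx=5,fy=5,interpolation=cv2.INTER_CUBIC)[:,:,::-1])
im=save('scene','s7.png')[105:270,195:370];cv2.imwrite('pics/s7b.png',cv2.resize(im,None,fx=3.5,fy=3.5,interpolation=cv2.INTER_CUBIC)[:,:,::-1])
o=goal([0.543,0.064,0.007],np.radians(8.1),np.radians(14));print(o['eef_pos'],o['grip_width'],o['force'],o['torque'])
E
```

```text
t: 5.85
eef_pos: [0.5531, 0.1287, 0.0709]
eef_rot: [-0.395, 0.586, -0.474, 0.525]
force: [0.6, -0.6, -2.0]
grip_width: 0.0059
slide [-0.018 -0.125 -0.126] twist [ 0.007 -0.002  0.002]
[0.55204751 0.12627271 0.06993383] 0.005477979027161399 [-0.80058056 -0.08146803 -2.9757416 ] [-0.40950985  0.02934952 -0.05005228]
```

View pics/s7b.png

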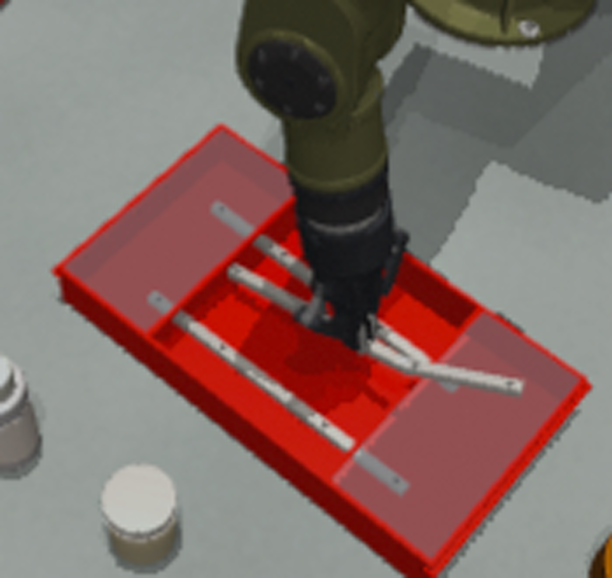

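View pics/t7b.png

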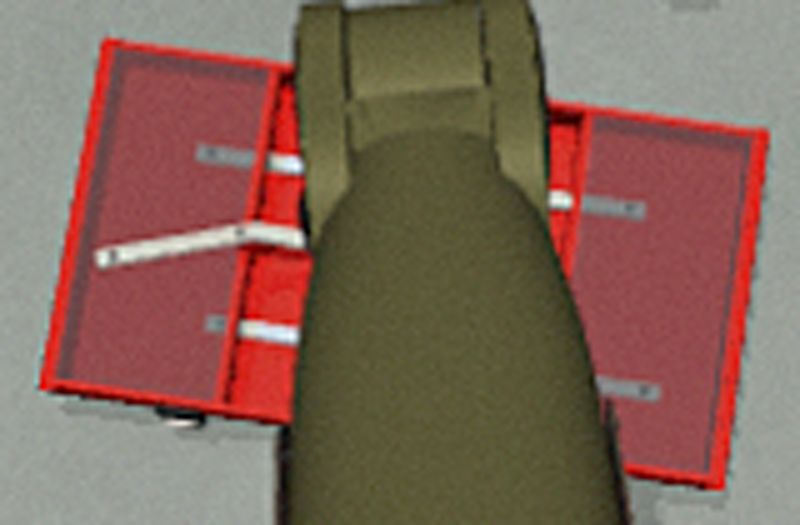

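```bash
python3 -m jog '{"slide": [[0.004,0.03,0.009],[0.009,0.06,0.018],[0.009,0.06,0.018]], "twist": [[0,0,0],[0,0,0],[0,0,0]]}'
python3 - <<'E'
from h import *
im=save('scene','s8.png')[105:270,195:370];cv2.imwrite('pics/s8b.png',cv2.resize(im,None,fx=3.5,fy=3.5,interpolation=cv2.INTER_CUBIC)[:,:,::-1])
E
```

```text
t: 6.25
eef_pos: [0.5575, 0.1582, 0.0798]
eef_rot: [-0.396, 0.586, -0.474, 0.525]
force: [0.6, -1.2, -1.0]
grip_width: 0.0051
```

View pics/s8b.png

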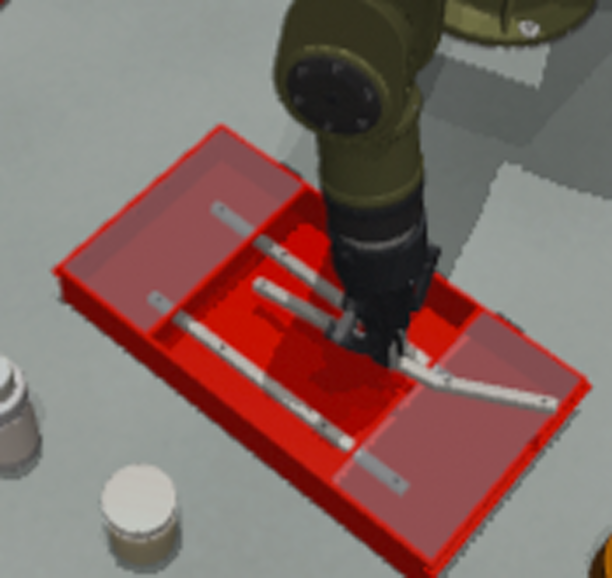

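```bash
python3 -m jog '{"slide": [[0,0,0.03],[0,0,0.09],[0,0,0.16],[0,0,0.22],[0,0,0.26]], "twist": [[0,0,0],[0,0,0],[0,0,0],[0,0,0],[0,0,0]]}'
python3 -m jog '{"slide": [[0,0,0.005],[0,0,0.005],[0,0,0.005],[0,0,0.005],[0,0,0.005]], "twist": [[0,0,0],[0,0,0],[0,0,0],[0,0,0],[0,0,0]]}'
python3 - <<'E'
from h import *
im=save('top','t9.png')[105:285,90:330];cv2.imwrite('pics/t9b.png',cv2.resize(im,None,fx=3,fy=3,interpolation=cv2.INTER_CUBIC)[:,:,::-1])
im=save('scene','s9.png');cv2.imwrite('pics/s9b.png',cv2.resize(im,(800,600),interpolation=cv2.INTER_CUBIC)[:,:,::-1])
o=readout.get_obs();print(o['eef_pos'],o['grip_width'],o['force'],o['torque'],o['joint_vel'].round(4))
E
```

```text
t: 6.8
eef_pos: [0.5579, 0.1569, 0.2118]
eef_rot: [-0.395, 0.585, -0.475, 0.525]
force: [0.4, -0.2, -2.5]
grip_width: 0.0057
t: 7.3
eef_pos: [0.5571, 0.1568, 0.2129]
eef_rot: [-0.396, 0.586, -0.475, 0.524]
force: [-0.4, -0.8, -2.3]
grip_width: 0.0053
[0.55742441 0.15687738 0.21345114] 0.005324650579051491 [ 0.08077947 -0.10760823 -2.28574651] [-0.36828645  0.03020237 -0.03116674] [ 0.001  -0.0042  0.0064  0.0017  0.0013 -0.0012]
```

View pics/s9b.png

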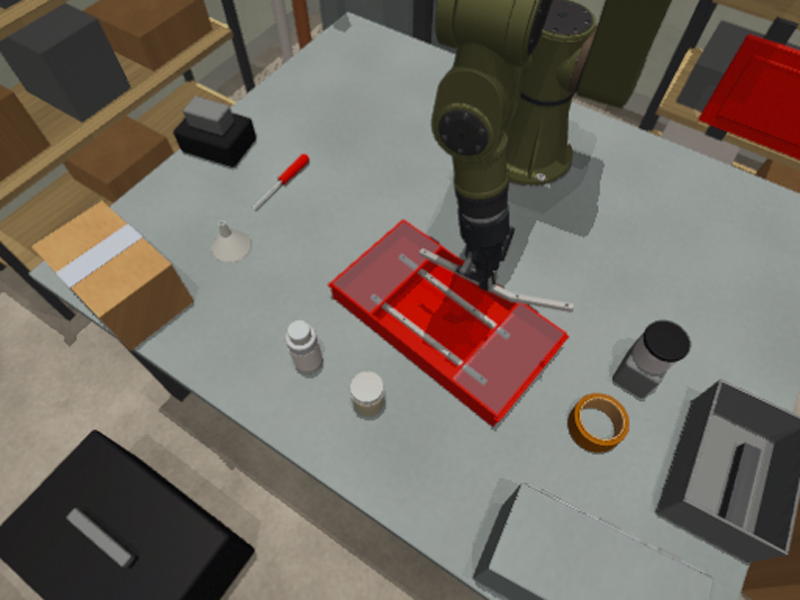

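View pics/t9b.png

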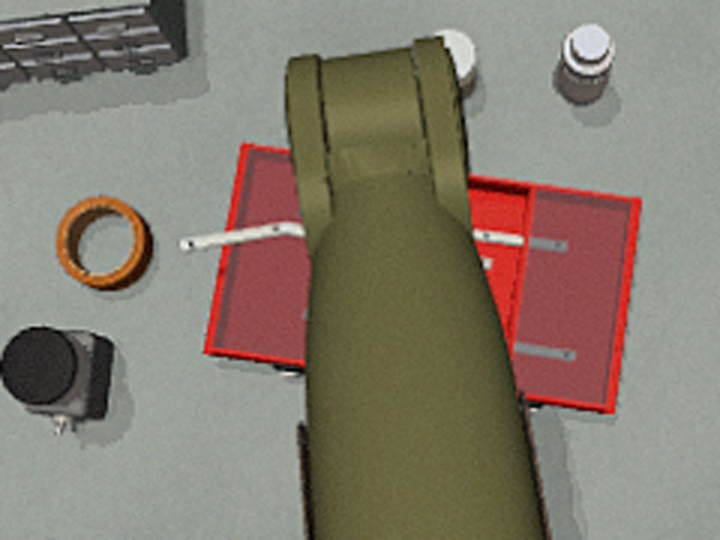

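```bash
python3 - <<'E'
from h import *
print(tri('top',np.array((488,264))/3+[89.7,104.7],None,'scene',np.array((425,251))/1.5625,None),tri('top',np.array((186,244))/3+[89.7,104.7],None,'scene',np.array((571,306))/1.5625,None))
a=cv2.imread('pics/scene0.png');b=cv2.imread('pics/s9.png')
d=cv2.absdiff(a,b).max(2); 
m=cv2.morphologyEx((d>45).astype(np.uint8),cv2.MORPH_OPEN,np.ones((2,2)))
n,l,s,c=cv2.connectedComponentsWithStats(m); print(s[1:][s[1:,4]>8])
for n_ in ('t9.png',):
    d=cv2.absdiff(cv2.imread('pics/top0.png'),cv2.imread('pics/'+n_)).max(2)
    m=cv2.morphologyEx((d>45).astype(np.uint8),cv2.MORPH_OPEN,np.ones((2,2)));n,l,s,c=cv2.connectedComponentsWithStats(m); print(s[1:][s[1:,4]>8])
o=readout.get_obs();print(o['t'],o['eef_pos'],o['grip_width'])
E
```

```text
(array([0.53405843, 0.01376194, 0.1827702 ]), np.float64(0.006439728224837604)) (array([0.54296119, 0.29151903, 0.25327302]), np.float64(0.003587795136648058))
[[ 156    0   45   27  622]
 [ 302    0   14    8   73]
 [ 331    0   12   10   98]
 [ 366    0   10    5   33]
 [ 377    0    4    4   14]
 [ 378    0   53   69 2297]
 [ 377    7    5   23   63]
 [ 176   36  159  168 7245]
 [ 364   62   14   21  177]
 [ 357   95   22   35  379]
 [ 328  108    8    4   16]
 [ 344  112    5    4   14]
 [ 258  184   56   41  685]
 [ 289  218    6    3   14]
 [ 290  228    5    5   14]]
[[  143   118   369   266 32972]
 [  265   204    15     3    32]]
7.4 [0.55742441 0.15687738 0.21345114] 0.005324650579051491
```

```bash
python3 - <<'E'
from h import *
robot.sign_off(); o=readout.get_obs();print(o['t'],o['eef_pos'],o['grip_width'],o['force'])
E
```

```text
the job is handed in; nothing more can be done
the job is handed in; nothing more can be done
```

The bent brace, the middle one of the three, is out of the toolbox and held in the gripper. I handed the job in at 7.4 s of the 40 s.

I gripped it near its balance point at 120 N and slid it about 30 mm so the bent end came out from under its cover. I then tilted the bent end up about 14°, drew the brace along its own axis until the straight end was out from under the other cover, and lifted it.

**Last checks:**
- **Height:** measured from two cameras, the straight end is at about 0.18 m and the bent end at about 0.25 m. The toolbox rim is at 0.056 m, so the lowest part is about 12 cm above it.
- **Grip:** the arm was still, and the wrist read about 2.3 N, close to the brace's weight.
- **Other objects:** the brace ends I compared before and after were in the same place to about a pixel. In the scene picture nothing else looked moved.

**What disagreed:**
- The wrist camera and the fixed cameras differed by about 5 mm along the brace, and the two-view fit of the straight end was off by 6 mm. Both were inside the margins I left.
- The finger opening reads 5 to 6 mm on a 10 mm bar. I think this is because the bar sits at the tips of the pads. The brace showed no sign of slipping in the pictures.
- Comparing pictures before and after flagged a few small spots inside the toolbox that I took to be shadows.
- The read-back I tried right after handing in was refused, so there are no numbers from after that.

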